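# Sweep both test faces of a housing on the sprung contact bar

### The arm

A 6-joint arm with a two-finger parallel gripper is mounted at the origin on the work surface. World frame = base frame: x ahead of the robot, y to its left, z up, the work surface at z = 0. Lengths are in m, angles in degrees, forces in N, time in s.
With the tool pointing down it reaches from about 0.4 to 0.925 m from the base axis. Payload 3.4 kg.
Tool frame: the origin (TCP) lies midway between the tips of the shut fingers; the grasp point (between the pads) lies ctrl.hold_point_z behind it (ctrl.hold_point_z is the distance from the TCP to the grasp point, in m); z points along the fingers, y is the line along which they close (so a half turn about z gives the same grasp; the last joint's range is limited). The gripper opens to 85 mm and grips with 20 to 120 N. Pads are 22 mm wide; open, the fingers measure 114 mm over their backs; the gripper's body (76 mm by 85 mm) begins 54 mm behind the grasp point. The pads swing forward as they close: fully open they stand 13 mm farther back than shut.
Start: joints at [-81.389, 17.578, 86.31, -0, 76.112, -4.211], TCP at [0.128, -0.561, 0.205] pointing down, gripper open.
Joint ranges: [-179.03, 179.03], [-60, 130.46], [8.19, 133.38], [-81.62, 261.62], [5.75, 156.47], [-153.77, 153.77]. Speed limits (degrees/s): [147.25, 147.25, 180, 180, 180, 180].

### API

Orientations are given as a 3x3 rotation matrix whose columns are the frame's x, y, z axes.
In Python, from station import status, optics, ctrl gives the robot as it stands.
- The arm moves only by the shell command python3 -m crank 'ROWS' [FORCE]. ROWS is JSON, a list of rows, each a list of 7 numbers: the opening, from -1 (shut) to 1 (fully open), then the shift along the tool's x, y, z in m, then the turn, a rotation vector about the tool's x, y, z in degrees. A call has exactly 10 rows; each row is the pose to reach, as a shift and turn from the pose commanded when the call began, along the tool's axes at that moment; what a row does not reach only later rows make up. A row lasts 1/8 s, in which the tool goes at most 62.5 mm and 10.7 degrees, less where a joint would pass 70% of its speed; a pose out of reach is approached as far as the arm can. A call with a gripper value outside its range is refused whole. The fingers move at their own pace and stop on an object; FORCE is the grip in N (left out, the last holds). Time passes only in rows, so rows that repeat a pose let the fingers close, or fill a call up. It gives the time, the measured TCP pose, the force, the opening and the grip force at its end, in the units of the state.
- status.read_state(): the state, without advancing time (a new reading comes with each control period).
- optics.read_camera(name): name is "scene" or "top" or "wrist"; returns the picture (400x640x3 uint8, red, green, blue); there is no depth.
- optics.get_calibration(name): a dict with "mtx" (3x3 intrinsics, pixels), "camera_from_world" (4x4, takes a point from world to camera coordinates). Camera axes: x right, y down, z forward; pixel columns grow to the right and rows downward; lengths in m; the calibration is good to about 2 mm. A picture is of the moment at which its call begins: read the wrist's pose just before it. get_calibration takes no time and is no camera call; for the wrist camera it gives the pose at the moment of the call.
- ctrl.hand_in(): hands the job in; it is judged then, once.
The state is a dict: "t": time; "qpos": joint angles; "dq": joint speeds; "tau": joint torques, N m; "eef_pos": TCP position; "eef_rot": TCP orientation; "wrist_force": force on the tool from outside, world axes, zero at the start; "ft_torque": the same for the moment, N m; "gripper_width": finger opening in m; "finger_force": force on a finger pad.
Only numpy, scipy, OpenCV 4.12 (cv2) and the standard library are available. Lean on these libraries where they do the work, as an engineer would, in place of code of your own. Each camera call takes 0.05 s, during which the arm holds its last target. There are 200 camera calls.

### The job

Test the two test faces of the aluminium housing (the flat sides that meet at the corner diagonally opposite its cut-off corner) on the sprung copper bar: with the housing upright on the bench, push the narrower test face square against the bar until the bar gives about 5 mm, never to its stop, and keeping that pressure slide it along from the bar's left end to its right end as seen from the robot. Then put the housing down, turn it and take it again so that the wider test face meets the bar, and sweep that face from left to right in the same way. Finally set the housing down upright in the middle of the black rubber pad without dropping it, let go, and leave everything else on the bench where it was.

Things in the scene. Friction and masses are not known exactly. Their poses are not given: they have to be found in the camera images.
- housing: Aluminium housing, plain-sided upright block 68 (own x) by 58 (own y) by 48 mm tall, 0.3 kg, circuit board let into its top. Origin: centre of the 68 x 58 underside, z up. Upright corner at (-x, -y) cut off at 45 degrees, 18 mm along each side. Narrower test face: +x side; wider: +y side. Grip across 58 or 68 mm, 5 mm towards +x or +y of centre to clear the cut corner.
- narrow_face (a point): centre of the narrower test face (the housing's +x side), 34 mm from the housing's axis, 24 mm up
- wide_face (a point): centre of the wider test face (the housing's +y side), 29 mm from the housing's axis, 24 mm up
- stand: Fixed steel stand with a sprung copper bar on its robot side. Origin on the bench below the middle of the resting bar's flat front, which is its plane x = 0 and looks along -x (to the robot); +y runs to the bar's left end seen from the robot. Bar 150 mm long, 10 thick, 4 to 48 mm above the bench. Base 32 to 107 mm behind the front; grey back wall 52 tall.
- test_bar (a joint): how far the sprung bar is pushed in along the stand's +x, m: 0 at rest, stop at 0.016. Spring about 0.6 N per mm, so 5 mm takes about 3 N; it springs back when released
- pad: Fixed flat black rubber pad, 140 x 140 mm, 6 mm thick; origin at the centre of its underside, on the bench
- spool: Grey spool of solder, upright, 60 mm diameter, 45 mm tall: bystander, to be left where it is; origin at the centre of its underside
- flux_bottle: Amber bottle, 44 mm diameter, 100 mm tall: bystander, to be left where it is; origin at the centre of its underside
- cover_plate: Flat aluminium cover 100 x 56 x 6 mm: bystander, to be left where it is; origin at the centre of its underside
- brush: Hand brush 170 mm long lying flat: bystander, to be left where it is; origin under its middle
- parts_tray: Grey open tray 120 x 80 x 30 mm: bystander, to be left where it is; origin at the centre of its underside
- tweezers: Steel tweezers 130 mm long lying flat: bystander, to be left where it is; origin at the centre of its underside
- tip_pot: Small open steel pot, 60 mm diameter, 40 mm tall: bystander, to be left where it is; origin at the centre of its underside
There are look-alikes about, which are no part of the job. Leave any yellow look-alike of the housing alone.

How it is judged (in metres and radians):
On the way, in this order (a step that is already met when the one before it is completed fails the run):
1. the narrower test face presses the bar in (over 2 mm), square to it, at its left end (face centre over 30 mm left of the bar's middle), housing low on the bench (value of joint test_bar above 0.002 m and x of narrow_face in the frame of stand above 0.0005 m and angle between the x axis of housing and the x axis of stand, either way round below 0.12 rad and height (world z) of housing below 0.012 m and y of narrow_face in the frame of stand above 0.03 m), for 0.1 s.
2. the narrower face, still pressing, passes the bar's middle (value of joint test_bar above 0.002 m and x of narrow_face in the frame of stand above 0.0005 m and angle between the x axis of housing and the x axis of stand, either way round below 0.12 rad and height (world z) of housing below 0.012 m and y of narrow_face in the frame of stand between -0.015 and 0.015 m), for 0.05 s.
3. the narrower face, still pressing, reaches the bar's right end (over 30 mm right of its middle) (value of joint test_bar above 0.002 m and x of narrow_face in the frame of stand above 0.0005 m and angle between the x axis of housing and the x axis of stand, either way round below 0.12 rad and height (world z) of housing below 0.012 m and y of narrow_face in the frame of stand below -0.03 m), for 0.1 s.
4. the wider test face presses the bar in (over 2 mm), square to it, at its left end (face centre over 30 mm left of the bar's middle), housing low on the bench (value of joint test_bar above 0.002 m and x of wide_face in the frame of stand above 0.0005 m and angle between the y axis of housing and the x axis of stand, either way round below 0.12 rad and height (world z) of housing below 0.012 m and y of wide_face in the frame of stand above 0.03 m), for 0.1 s.
5. the wider face, still pressing, passes the bar's middle (value of joint test_bar above 0.002 m and x of wide_face in the frame of stand above 0.0005 m and angle between the y axis of housing and the x axis of stand, either way round below 0.12 rad and height (world z) of housing below 0.012 m and y of wide_face in the frame of stand between -0.015 and 0.015 m), for 0.05 s.
6. the wider face, still pressing, reaches the bar's right end (over 30 mm right of its middle) (value of joint test_bar above 0.002 m and x of wide_face in the frame of stand above 0.0005 m and angle between the y axis of housing and the x axis of stand, either way round below 0.12 rad and height (world z) of housing below 0.012 m and y of wide_face in the frame of stand below -0.03 m), for 0.1 s.
At the end, for the whole second after the job is handed in: The housing stands upright (within 0.06 rad), released and still, flat on the rubber pad with its centre within 30 mm of the pad's centre along each pad axis; the bar has sprung back (under 2 mm) (x of housing in the frame of pad between -0.03 and 0.03 m and y of housing in the frame of pad between -0.03 and 0.03 m and z of housing in the frame of pad between 0.003 and 0.009 m and angle between housing's own z axis and vertical below 0.06 rad and linear speed of housing below 0.02 m/s and contact force between the fingers and housing below 0.05 N and value of joint test_bar below 0.002 m); the robot touches nothing.
It fails at once if the bar is pushed to its stop (over 14.5 mm) (value of joint test_bar above 0.0145 m).
It fails at once if the housing is dropped (out of the fingers with its underside more than 25 mm above the bench) (height (world z) of housing above 0.025 m and contact force between the fingers and housing below 0.02 N).
It fails at once if the housing is tipped over (more than 0.6 rad) (angle between housing's own z axis and vertical above 0.6 rad).
It fails at once if a bystander is moved more than 30 mm (distance of any of spool, flux_bottle, cover_plate, brush, parts_tray, tweezers, tip_pot from where it was at the start of the episode above 0.03 m).
It also fails if it takes over 72 s, if anything falls off the work surface, if the arm or the gripper's body presses on something with over 40 N, if the wrist force passes 120 N, or if a joint passes its speed limit or range.

## Working session

There is one attempt and no reset: what is moved stays moved. The work goes in short steps, Python scripts to look and compute and a shell command to move; the robot and the scene stay as the last step left them, time stands still between calls to the robot, and variables do not carry over. Pictures are saved under pics/ and viewed, at most 10 in all, crops included, and the job is handed in when it is done.

```bash
mkdir -p pics; python3 - <<'E'
from station import status, optics, ctrl
import cv2,numpy as np
np.set_printoptions(precision=4,suppress=True)
s=status.read_state();print({k:np.round(v,3).tolist() for k,v in s.items()},ctrl.hold_point_z)
for n in("top","scene"):
    im=optics.read_camera(n);np.save(f"pics/{n}0.npy",im);cv2.imwrite(f"pics/{n}0.png",im[:,:,::-1])
    c=optics.get_calibration(n);print(n,np.array(c["mtx"]),np.array(c["camera_from_world"]))
E
```

```text
{'t': 0.0, 'qpos': [-81.389, 17.622, 86.383, 0.001, 76.109, -4.211], 'dq': [0.071, 0.14, 0.109, 0.048, -0.028, 0.046], 'tau': [-0.0, -45.755, -25.192, -0.0, 0.013, 0.0], 'eef_pos': [0.127, -0.56, 0.204], 'eef_rot': [[0.975, 0.222, -0.0], [0.222, -0.975, 0.002], [0.0, -0.002, -1.0]], 'wrist_force': [-0.835, -0.009, 0.16], 'ft_torque': [0.015, 0.006, -0.01], 'finger_force': 0.0, 'gripper_width': 0.086} 0.0187
top [[475.3647   0.     317.3165]
 [  0.     475.3647 209.0106]
 [  0.       0.       1.    ]] [[ 0.0182 -0.9997  0.0156 -0.0243]
 [-0.9973 -0.0193 -0.0706  0.5293]
 [ 0.0709 -0.0143 -0.9974  1.2945]
 [ 0.      0.      0.      1.    ]]
scene [[516.7503   0.     326.9336]
 [  0.     516.7503 199.9396]
 [  0.       0.       1.    ]] [[-0.5313  0.8471  0.0114  0.2704]
 [ 0.5808  0.374  -0.7231 -0.26  ]
 [-0.6168 -0.3776 -0.6907  1.8384]
 [ 0.      0.      0.      1.    ]]
```

View pics/top0.png

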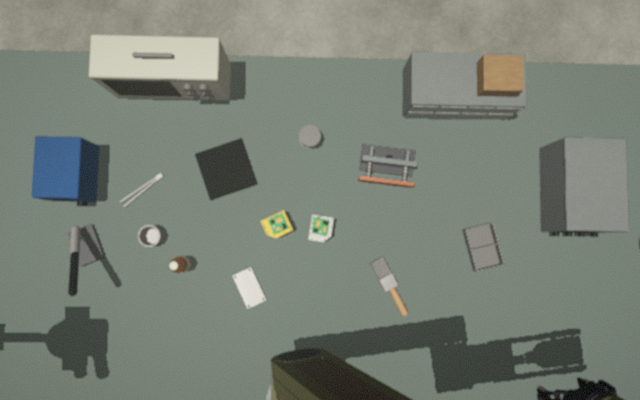

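View pics/scene0.png

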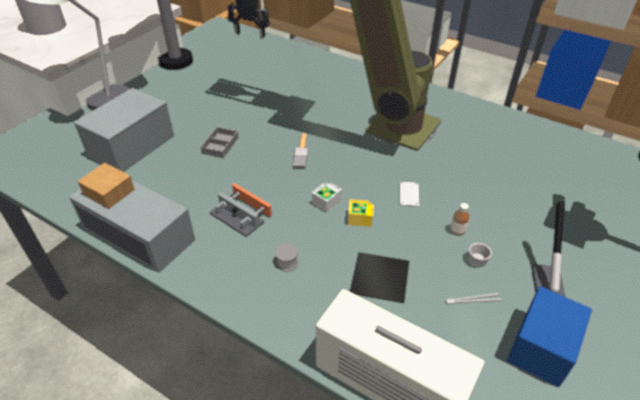

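The top view shows the housing (silver, at (321,228)) with the yellow look-alike left of it at (278,224). The bar (orange) is near (387,182) and the pad near (226,169). Next I'll enlarge the housing and stand.

```bash
python3 - <<'E'
import cv2,numpy as np
t=np.load("pics/top0.npy");s=np.load("pics/scene0.npy")
a=cv2.resize(t[135:255,255:425,::-1],None,fx=4.6,fy=4.6,interpolation=cv2.INTER_CUBIC)
cv2.imwrite("pics/ct.png",a)
a=cv2.resize(s[165:245,200:380,::-1],None,fx=4.4,fy=4.4,interpolation=cv2.INTER_CUBIC)
cv2.imwrite("pics/cs.png",a)
E
```

```text
(no output)
```

View pics/ct.png

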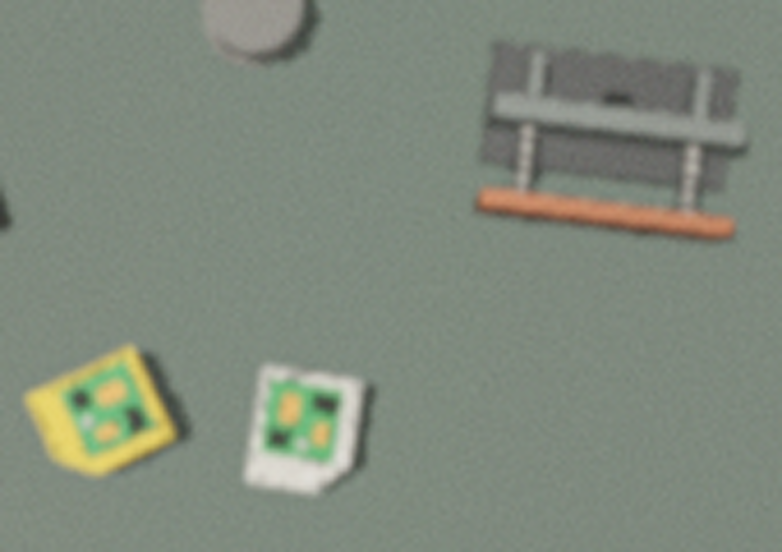

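View pics/cs.png

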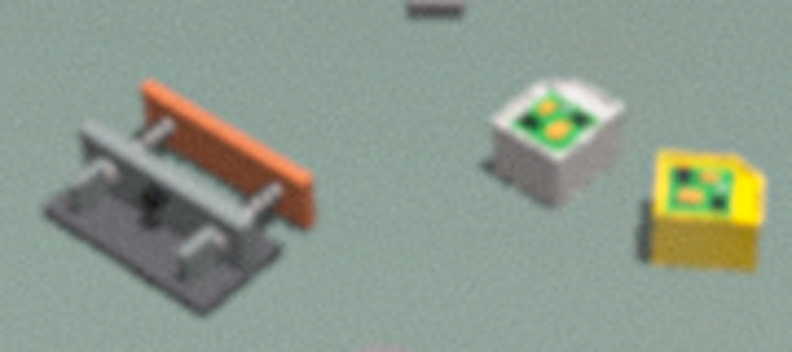

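```bash
cat > h.py <<'E'
import numpy as np,cv2
from station import status,optics,ctrl
np.set_printoptions(precision=4,suppress=True)
def ray(c,uv,z):
    M=np.array(c["mtx"]);T=np.array(c["camera_from_world"]);R,t=T[:3,:3],T[:3,3]
    uv=np.atleast_2d(uv).astype(float);o=-R.T@t
    d=(R.T@np.linalg.solve(M,np.c_[uv,np.ones(len(uv))].T)).T
    return (o+d*((z-o[2])/d[:,2])[:,None])[:,:2]
def biggest(m):
    k,_=cv2.findContours(m.astype(np.uint8),cv2.RETR_EXTERNAL,cv2.CHAIN_APPROX_NONE)
    return max(k,key=cv2.contourArea)[:,0,:]
def go(x,y,z,yaw):
    "shift/turn in tool axes to put the TCP at x,y,z with tool x axis at yaw deg (tool down)"
    s=status.read_state();R=np.array(s["eef_rot"]);p=np.array(s["eef_pos"])
    a=np.radians(yaw);c,q=np.cos(a),np.sin(a)
    D=np.array([[c,q,0],[q,-c,0],[0,0,-1]])
    print("shift",R.T@(np.array([x,y,z])-p),"turn",np.degrees(cv2.Rodrigues(R.T@D)[0].ravel()),"at",p,"F",s["wrist_force"],"w",round(s["gripper_width"],4),"ff",round(s["finger_force"],2),"q6",round(s["qpos"][5],1),"t",round(s["t"],2))
E
python3 - <<'E'
from h import *
c=optics.get_calibration("top");T=np.array(c["camera_from_world"]);print("cam",-T[:3,:3].T@T[:3,3])
im=np.load("pics/top0.npy");S=4
big=cv2.resize(im,None,fx=S,fy=S,interpolation=cv2.INTER_CUBIC)
hsv=cv2.cvtColor(big,cv2.COLOR_RGB2HSV)
def px(k): return (k+.5)/S-.5
def win(m,x0,x1,y0,y1):
    o=np.zeros_like(m);o[y0*S:y1*S,x0*S:x1*S]=m[y0*S:y1*S,x0*S:x1*S];return o
H,Sa,V=[hsv[...,i].astype(int) for i in range(3)]
# housing: whitish or green board
m=win((V>165)|((Sa>100)&(V>60)),300,342,208,248)
k=cv2.convexHull(biggest(m))[:,0,:]
w=ray(c,px(k),.048)
r=cv2.minAreaRect((w*1000).astype(np.float32));print("housing",r, cv2.contourArea((w*1000).astype(np.float32)))
e=cv2.approxPolyDP((w*1000).astype(np.float32)[:,None],6,True);print("poly",e[:,0])
m=win((H<15)&(Sa>90),350,425,165,195);k=biggest(m);
for z in(.004,.048):
    r=cv2.minAreaRect((ray(c,px(k),z)*1000).astype(np.float32));print("bar z",z,r,cv2.boxPoints(r).round(1).tolist())
m=win(V<60,185,265,130,205);k=biggest(m)
r=cv2.minAreaRect((ray(c,px(k),.006)*1000).astype(np.float32));print("pad",r)
m=win((H>20)&(H<35)&(Sa>100),255,300,200,245);k=biggest(m)
print("yellow",cv2.minAreaRect((ray(c,px(k),.048)*1000).astype(np.float32)))
E
```

```text
cam [0.4366 0.0044 1.3289]
housing ((475.6444396972656, -23.156639099121094), (60.983436584472656, 72.07636260986328), 82.0215072631836) 4140.2981474374865
poly [[514.2334  -1.5433]
 [505.1408 -56.3897]
 [457.1853 -51.0899]
 [439.3616 -31.1977]
 [447.3183  10.6381]]
bar z 0.004 ((613.2045288085938, -206.8818359375), (157.15283203125, 14.361380577087402), 84.09306335449219) [[598.0, -284.29998779296875], [612.2999877929688, -285.79998779296875], [628.4000244140625, -129.5], [614.0999755859375, -128.0]]
bar z 0.048 ((607.3389892578125, -199.86578369140625), (151.93385314941406, 13.884438514709473), 84.09305572509766) [[592.5999755859375, -274.70001220703125], [606.4000244140625, -276.1000061035156], [622.0999755859375, -125.0], [608.2999877929688, -123.5999984741211]]
pad ((638.9677734375, 243.54153442382812), (131.87115478515625, 132.59445190429688), 20.47364044189453)
yellow ((481.37652587890625, 93.86940002441406), (61.2816276550293, 71.18468475341797), 26.49933624267578)
```

```bash
python3 - <<'E'
from h import *
go(.38,-.38,.2,-9);go(.481,-.024,.2,-9)
E
```

```text
shift [ 0.2862 -0.1195  0.0039] turn [-0.1044  0.0142 21.8214] at [ 0.1275 -0.56    0.2037] F [0.8346 0.5078 0.2288] w 0.0852 ff 0.0 q6 -4.2 t 0.1
shift [ 0.4637 -0.4442  0.0045] turn [-0.1044  0.0142 21.8214] at [ 0.1275 -0.56    0.2037] F [0.8346 0.5078 0.2288] w 0.0852 ff 0.0 q6 -4.2 t 0.1
```

```bash
python3 -m crank '[[1,0.06,-0.025,0,0,0,4],[1,0.12,-0.05,0,0,0,8],[1,0.18,-0.075,0,0,0,12],[1,0.24,-0.1,0,0,0,16],[1,0.286,-0.14,0,0,0,20],[1,0.32,-0.19,0,0,0,21.8],[1,0.355,-0.24,0,0,0,21.8],[1,0.385,-0.29,0,0,0,21.8],[1,0.41,-0.34,0,0,0,21.8],[1,0.436,-0.39,0,0,0,21.8]]' 40
python3 - <<'E'
from h import *
go(.481,-.024,.1,-9)
E
```

```text
t: 1.35
eef_pos: [0.4661, -0.0817, 0.2043]
eef_rot: [[0.988, -0.156, -0.0], [-0.156, -0.988, 0.0], [-0.0, -0.0, -1.0]]
wrist_force: [0.5, 0.8, -0.2]
gripper_width: 0.0857
finger_force: 0.0
shift [ 0.0057 -0.0593  0.1043] turn [-0.0008  0.0216  0.0281] at [ 0.4661 -0.0817  0.2043] F [ 0.4623  0.8005 -0.1848] w 0.0857 ff 0.0 q6 83.9 t 1.35
```

```bash
python3 -m crank '[[1,0.006,-0.055,0,0,0,0],[1,0.006,-0.059,0.02,0,0,0],[1,0.006,-0.059,0.05,0,0,0],[1,0.006,-0.059,0.05,0,0,0],[1,0.006,-0.059,0.05,0,0,0],[1,0.006,-0.059,0.05,0,0,0],[1,0.006,-0.059,0.05,0,0,0],[1,0.006,-0.059,0.05,0,0,0],[1,0.006,-0.059,0.05,0,0,0],[1,0.006,-0.059,0.05,0,0,0]]'
python3 - <<'E'
from h import *
c=optics.get_calibration("wrist");im=optics.read_camera("wrist");cv2.imwrite("pics/w1.png",im[:,:,::-1]);np.save("pics/w1.npy",im)
import pickle;pickle.dump(c,open("pics/w1.pkl","wb"));T=np.array(c["camera_from_world"]);print(-T[:3,:3].T@T[:3,3],T[2,:3])
go(.481,-.024,.010,-9)
E
```

```text
t: 2.6
eef_pos: [0.4813, -0.0263, 0.1546]
eef_rot: [[0.988, -0.156, 0.0], [-0.156, -0.988, -0.0], [0.0, 0.0, -1.0]]
wrist_force: [-0.3, 0.1, 0.3]
gripper_width: 0.0853
finger_force: 0.0
[ 0.5568 -0.0394  0.3251] [-0.2951  0.0461 -0.9544]
shift [-0.0006 -0.0022  0.1445] turn [-0.0006  0.001   0.0209] at [ 0.4813 -0.0263  0.1545] F [ 0.1505 -0.9153 -0.3106] w 0.0852 ff 0.0 q6 90.8 t 2.65
```

View pics/w1.png

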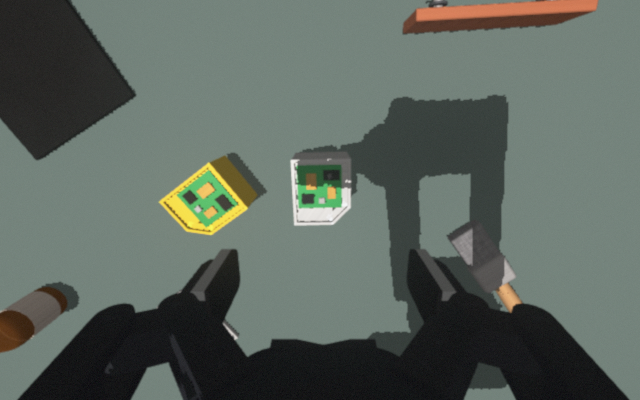

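```bash
python3 - <<'E'
from h import *
import pickle
c=pickle.load(open("pics/w1.pkl","rb"));im=np.load("pics/w1.npy")
S=3;hsv=cv2.cvtColor(cv2.resize(im,None,fx=S,fy=S,interpolation=cv2.INTER_CUBIC),cv2.COLOR_RGB2HSV)
H,Sa,V=[hsv[...,i].astype(int) for i in range(3)]
m=((H<15)&(Sa>90));m[60*S:]=0;m[:,:390*S]=0;k=(biggest(m)+.5)/S-.5
# lower outline of bar = bottom front edge
cols=np.arange(412,590,2);low=np.array([[u,k[np.abs(k[:,0]-u)<1][:,1].max()] for u in cols])
w=ray(c,low,.004);d=cv2.fitLine((w*1000).astype(np.float32),cv2.DIST_HUBER,0,.01,.01).ravel();print("front bottom line",d,np.degrees(np.arctan2(d[1],d[0])))
print("ends z.004",ray(c,[[k[:,0].min(),33],[k[:,0].max(),11]],.004))
# brightness step top/front within bar
for u in(450,500,560):print(u,[(v,im[v,u].tolist()) for v in range(2,32,2)])
M=((V>170)&(Sa<60))|((H>45)&(H<80)&(Sa>110));M[:140*S]=0;M[240*S:]=0;M[:,:280*S]=0;M[:,365*S:]=0
k=(cv2.convexHull(biggest(M))[:,0]+.5)/S-.5
w=(ray(c,k,.048)*1000).astype(np.float32);print(cv2.minAreaRect(w));print(cv2.approxPolyDP(w[:,None],4,True)[:,0])
print("hand corners",ray(c,[[292,159],[295,224],[351,160],[333,224],[351,210]],.048))
E
```

```text
front bottom line [   0.0972    0.9953  605.2216 -206.7989] 84.42394
ends z.004 [[ 0.6129 -0.1286]
 [ 0.6023 -0.3164]]
450 [(2, [115, 129, 121]), (4, [116, 129, 122]), (6, [155, 116, 97]), (8, [216, 127, 91]), (10, [215, 128, 92]), (12, [217, 129, 93]), (14, [217, 129, 93]), (16, [215, 128, 91]), (18, [181, 110, 78]), (20, [86, 54, 42]), (22, [86, 55, 43]), (24, [85, 56, 43]), (26, [86, 57, 44]), (28, [85, 56, 43]), (30, [75, 57, 46])]
500 [(2, [120, 124, 116]), (4, [195, 118, 84]), (6, [212, 126, 89]), (8, [210, 125, 88]), (10, [214, 127, 91]), (12, [214, 126, 90]), (14, [203, 120, 86]), (16, [141, 84, 61]), (18, [82, 53, 39]), (20, [79, 49, 38]), (22, [83, 53, 42]), (24, [82, 52, 40]), (26, [82, 53, 43]), (28, [90, 88, 82]), (30, [116, 128, 121])]
560 [(2, [208, 122, 86]), (4, [210, 124, 88]), (6, [209, 123, 85]), (8, [213, 125, 89]), (10, [209, 124, 88]), (12, [155, 93, 67]), (14, [84, 52, 40]), (16, [80, 51, 39]), (18, [83, 51, 39]), (20, [81, 49, 36]), (22, [79, 58, 49]), (24, [115, 128, 120]), (26, [119, 133, 125]), (28, [119, 133, 125]), (30, [116, 131, 125])]
((482.5855712890625, -23.901466369628906), (42.878448486328125, 42.723976135253906), 81.91790008544922)
[[500.5395 -47.0607]
 [459.1814 -41.2158]
 [464.9076  -0.7081]
 [506.0794  -5.983 ]]
hand corners [[ 0.5139 -0.0025]
 [ 0.4469  0.0072]
 [ 0.504  -0.0586]
 [ 0.4408 -0.0317]
 [ 0.4531 -0.052 ]]
```

The wrist view agrees with the top view: the housing is at (321,190), about (0.476,-0.025) with yaw -8.5°. The bar's front is at x≈0.605 with yaw about -5.7°. I'll go straight down and grip.

```bash
python3 -m crank '[[1,0,0,0.04,0,0,0.5],[1,0,0,0.08,0,0,0.5],[1,0,0,0.115,0,0,0.5],[1,0,0,0.135,0,0,0.5],[1,0,0,0.144,0,0,0.5],[1,0,0,0.144,0,0,0.5],[0.2,0,0,0.144,0,0,0.5],[0.2,0,0,0.144,0,0,0.5],[0.2,0,0,0.144,0,0,0.5],[-0.2,0,0,0.144,0,0,0.5]]' 40
python3 -m crank '[[-1,0,0,0,0,0,0],[-1,0,0,0,0,0,0],[-1,0,0,0,0,0,0],[-1,0,0,0,0,0,0],[-1,0,0,0,0,0,0],[-1,0,0,0,0,0,0],[-1,0,0,0,0,0,0],[-1,0,0,0,0,0,0],[-1,0,0,-0.002,0,0,0],[-1,0,0,-0.004,0,0,0]]' 40
python3 - <<'E'
from h import *
import pickle
c=pickle.load(open("pics/w1.pkl","rb"))
w=ray(c,[[450,18.5],[500,15.8],[560,12]],.048);print("top front",w)
c=optics.get_calibration("wrist");im=optics.read_camera("wrist");cv2.imwrite("pics/w2.png",im[:,:,::-1])
go(.481,-.026,.02,-5.7)
E
```

```text
t: 3.9
eef_pos: [0.4823, -0.0263, 0.012]
eef_rot: [[0.986, -0.165, 0.003], [-0.165, -0.986, -0.0], [0.003, -0.0, -1.0]]
wrist_force: [-0.6, 0.8, 6.7]
gripper_width: 0.0556
finger_force: 41.1
t: 5.15
eef_pos: [0.4812, -0.0263, 0.0148]
eef_rot: [[0.986, -0.165, 0.0], [-0.165, -0.986, -0.0], [0.0, 0.0, -1.0]]
wrist_force: [1.4, 0.2, -2.7]
gripper_width: 0.0554
finger_force: 42.6
top front [[ 0.6099 -0.1563]
 [ 0.6053 -0.1978]
 [ 0.6003 -0.2474]]
shift [-0.0004 -0.0003 -0.0051] turn [ 0.0023 -0.021  -3.7766] at [ 0.4813 -0.0263  0.0149] F [-0.4743  0.9523 -1.791 ] w 0.0557 ff 42.66 q6 91.3 t 5.2
```

View pics/w2.png

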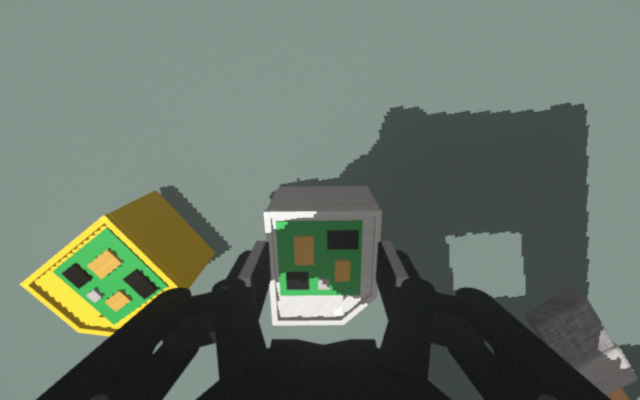

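The grip is good: the housing is squarely between the pads at (322,255). Next, move to just short of the bar's left end.

```bash
cat >> h.py <<'E'
O=np.array([.6053,-.2012]);A=np.radians(-5.9);E_=np.array([np.cos(A),np.sin(A)]);F_=np.array([-np.sin(A),np.cos(A)])
def st(sx,sy,z,yaw=-5.9):
    p=O+E_*sx+F_*sy;go(p[0],p[1],z,yaw);s=status.read_state();q=np.array(s["eef_pos"])[:2]-O
    print("now stand",q@E_,q@F_,"F stand",np.array(s["wrist_force"])[:2]@E_,np.array(s["wrist_force"])[:2]@F_)
E
python3 - <<'E'
from h import *
st(-.049,.042,.014)
E
```

```text
shift [0.0995 0.1132 0.001 ] turn [ 0.0022 -0.021  -3.5766] at [ 0.4813 -0.0263  0.0149] F [-0.4743  0.9523 -1.791 ] w 0.0557 ff 42.66 q6 91.3 t 5.2
now stand -0.1412814700674048 0.16121984839245576 F stand -0.5696736071370787 0.8985035371826702
```

```bash
python3 -m crank '[[-1,0.01,0.02,0,0,0,-1],[-1,0.02,0.045,0,0,0,-2],[-1,0.035,0.07,0,0,0,-3],[-1,0.055,0.095,0,0,0,-3.6],[-1,0.075,0.11,0,0,0,-3.6],[-1,0.09,0.113,0,0,0,-3.6],[-1,0.1,0.113,0,0,0,-3.6],[-1,0.1,0.113,0,0,0,-3.6],[-1,0.1,0.113,0,0,0,-3.6],[-1,0.1,0.113,0,0,0,-3.6]]'
python3 - <<'E'
from h import *
im=optics.read_camera("wrist");cv2.imwrite("pics/w3.png",im[:,:,::-1])
st(-.023,.042,.014)
E
```

```text
t: 6.45
eef_pos: [0.5605, -0.1535, 0.0144]
eef_rot: [[0.995, -0.102, -0.001], [-0.102, -0.995, 0.0], [-0.001, -0.0, -1.0]]
wrist_force: [-0.1, -0.0, -2.2]
gripper_width: 0.0554
finger_force: 42.8
shift [0.0263 0.0007 0.0005] turn [-0.0117  0.0426  0.0529] at [ 0.5606 -0.1536  0.0145] F [ 0.2387 -0.1982 -2.4099] w 0.0555 ff 42.79 q6 76.4 t 6.5
now stand -0.04931770234191252 0.042721571169071854 F stand 0.2577946003858458 -0.17259981812960404
```

View pics/w3.png

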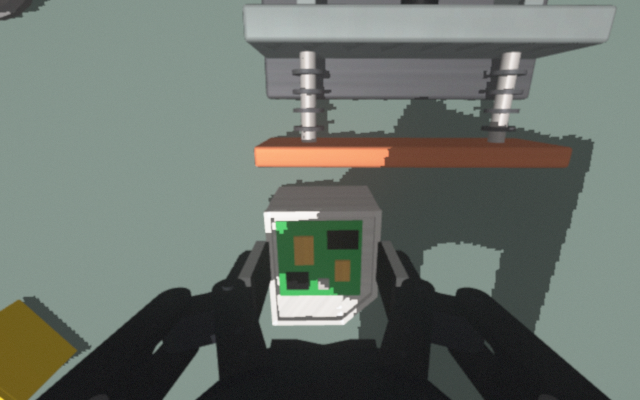

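Housing and bar are parallel here. The housing's far bottom edge is at row 186 and the bar's lower edge at row 166, and the offset left of the bar's middle is about 43 mm. I'll check the gap by ray.

```bash
python3 - <<'E'
from h import *
c=optics.get_calibration("wrist")
for uv in([322,186],[322,166.5]):
    p=ray(c,[uv],.004)[0];print(p,(p-O)@E_,(p-O)@F_)
for uv in([322,212]),([322,148]):
    for z in(.048,.052):
        p=ray(c,[uv],z)[0];print(z,p,(p-O)@E_,(p-O)@F_)
E
```

```text
[ 0.5879 -0.157 ] -0.021845173824122467 0.04214225742865465
[ 0.6007 -0.1584] -0.009026807132215459 0.042129024919444424
0.048 [ 0.5863 -0.157 ] -0.02345376802379156 0.042031058075354524
0.052 [ 0.5878 -0.1571] -0.021968255190879762 0.042019264575174735
0.048 [ 0.6182 -0.1603] 0.00867484914108893 0.0419978914299648
0.052 [ 0.6188 -0.1604] 0.009221842098358248 0.041987066771853314
```

```bash
python3 - <<'E'
from h import *
c=optics.get_calibration("wrist")
for uv in([322,166.5],[400,166.5],[500,166.5]):
    p=ray(c,[uv],.048)[0];print(p,(p-O)@E_,(p-O)@F_)
E
```

```text
[ 0.6095 -0.1594] -0.00016834711809961527 0.042007020336849735
[ 0.6056 -0.1967] -0.00017425626730674078 0.004530588515674284
[ 0.6006 -0.2445] -0.0001818350202815915 -0.04353464205984311
```

The bar front is at 0 and the face at about -21.5 mm, so I'll advance 27 mm slowly.

```bash
python3 -m crank '[[-1,0.008,0,0,0,0,0],[-1,0.015,0,0,0,0,0],[-1,0.019,0,0,0,0,0],[-1,0.022,0,0,0,0,0],[-1,0.024,0,0,0,0,0],[-1,0.026,0,0,0,0,0],[-1,0.027,0,0,0,0,0],[-1,0.027,0,0,0,0,0],[-1,0.027,0,0,0,0,0],[-1,0.027,0,0,0,0,0]]'
python3 - <<'E'
from h import *
im=optics.read_camera("wrist");np.save("pics/w4.npy",im);cv2.imwrite("pics/w4.png",im[:,:,::-1])
c=optics.get_calibration("wrist")
st(-.0235,-.042,.014)
for u in(330,450,520):
    col=im[:,u].astype(int);hits=[v for v in range(100,260) if col[v,0]-col[v,2]>40 and col[v,0]>1.35*col[v,1]];print(u,hits[0],hits[-1])
    p=ray(c,[[u,hits[-1]+.5]],.048)[0];print((p-O)@E_,(p-O)@F_)
E
```

```text
t: 7.75
eef_pos: [0.5877, -0.1569, 0.0143]
eef_rot: [[0.995, -0.102, -0.001], [-0.102, -0.995, 0.0], [-0.001, -0.0, -1.0]]
wrist_force: [-3.3, -0.4, -1.8]
gripper_width: 0.0553
finger_force: 42.8
shift [-0.0015  0.0843  0.0003] turn [-0.0098  0.0468  0.0185] at [ 0.5877 -0.1569  0.0143] F [-4.1034 -0.8179 -1.5036] w 0.0554 ff 42.8 q6 77.0 t 7.8
now stand -0.022058653694973 0.042302199922038645 F stand -3.997629931168684 -1.2354147890011522
330 172 207
0.00630182213463042 0.03758381203753349
450 173 207
0.006254351476927458 -0.022605692152511892
520 178 207
0.006226647797421775 -0.05773203786540708
```

The bar is in about 6 mm at roughly 3.5 N. Sweep right.

```bash
python3 -m crank '[[-1,0,0.005,0,0,0,0],[-1,0,0.013,0,0,0,0],[-1,0,0.021,0,0,0,0],[-1,0,0.029,0,0,0,0],[-1,0,0.036,0,0,0,0],[-1,0,0.043,0,0,0,0],[-1,0,0.05,0,0,0,0],[-1,0,0.058,0,0,0,0],[-1,0,0.066,0,0,0,0],[-1,0,0.072,0,0,0,0]]'
python3 -m crank '[[-1,0,0.004,0,0,0,0],[-1,0,0.008,0,0,0,0],[-1,0,0.011,0,0,0,0],[-1,0,0.011,0,0,0,0],[-1,0,0.011,0,0,0,0],[-1,0,0.011,0,0,0,0],[-1,0,0.011,0,0,0,0],[-1,0,0.011,0,0,0,0],[-1,0,0.011,0,0,0,0],[-1,0,0.011,0,0,0,0]]'
python3 - <<'E'
from h import *
im=optics.read_camera("wrist");np.save("pics/w5.npy",im);cv2.imwrite("pics/w5.png",im[:,:,::-1])
c=optics.get_calibration("wrist")
st(-.10,.03,.014)
for u in(200,310):
    col=im[:,u].astype(int);hits=[v for v in range(100,260) if col[v,0]-col[v,2]>40 and col[v,0]>1.35*col[v,1]];print(u,hits[0],hits[-1])
    p=ray(c,[[u,hits[-1]+.5]],.048)[0];print((p-O)@E_,(p-O)@F_)
E
```

```text
t: 9.05
eef_pos: [0.5807, -0.2292, 0.0145]
eef_rot: [[0.995, -0.103, -0.0], [-0.103, -0.995, -0.0], [-0.0, 0.0, -1.0]]
wrist_force: [-4.0, 3.3, -2.4]
gripper_width: 0.0555
finger_force: 42.7
t: 10.3
eef_pos: [0.5798, -0.2398, 0.0146]
eef_rot: [[0.995, -0.102, 0.0], [-0.102, -0.995, -0.0], [0.0, 0.0, -1.0]]
wrist_force: [-4.6, -1.7, -2.6]
gripper_width: 0.0553
finger_force: 42.8
shift [-0.0785 -0.071   0.0006] turn [ 0.0128 -0.014   0.0214] at [ 0.5798 -0.2397  0.0146] F [-4.53   -1.6409 -2.1609] w 0.0553 ff 42.83 q6 69.6 t 10.35
now stand -0.0214242142639529 -0.040934843945502765 F stand -4.337369193963787 -2.097902748754798
200 172 207
0.006843195824283831 0.019666558593614356
310 173 208
0.006261238206999645 -0.03556700325714624
```

View pics/w5.png

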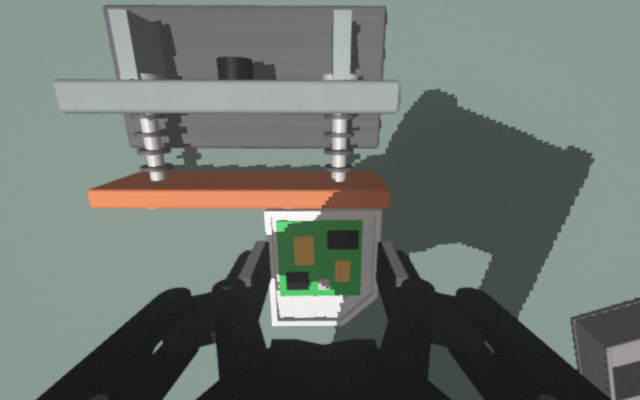

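The picture confirms the right end: the housing at (320,215) is against the bar's right third, and the narrow sweep is done. Now back off, set it down and open.

```bash
python3 -m crank '[[-1,-0.012,0,0,0,0,0],[-1,-0.035,-0.01,0,0,0,0],[-1,-0.06,-0.03,0,0,0,0],[-1,-0.075,-0.05,0,0,0,0],[-1,-0.08,-0.065,0,0,0,0],[-1,-0.08,-0.07,0,0,0,0],[-1,-0.08,-0.07,0.001,0,0,0],[-1,-0.08,-0.07,0.002,0,0,0],[-1,-0.08,-0.07,0.003,0,0,0],[-1,-0.08,-0.07,0.003,0,0,0]]'
python3 -m crank '[[-1,0,0,0.001,0,0,0],[-1,0,0,0.001,0,0,0],[0.3,0,0,0.001,0,0,0],[1,0,0,0.001,0,0,0],[1,0,0,0.001,0,0,0],[1,0,0,0.001,0,0,0],[1,0,0,-0.03,0,0,0],[1,-0.005,-0.005,-0.08,0,0,0],[1,-0.005,-0.005,-0.12,0,0,-8],[1,-0.005,-0.005,-0.12,0,0,-18]]'
python3 - <<'E'
from h import *
st(-.105,.034,.13,84.1)
E
```

```text
t: 11.6
eef_pos: [0.5084, -0.1625, 0.0121]
eef_rot: [[0.995, -0.103, 0.002], [-0.103, -0.995, -0.001], [0.002, 0.0, -1.0]]
wrist_force: [-0.8, -0.1, 4.4]
gripper_width: 0.0552
finger_force: 44.3
t: 12.85
eef_pos: [0.5055, -0.1572, 0.135]
eef_rot: [[0.976, 0.215, 0.007], [0.216, -0.976, -0.003], [0.006, 0.004, -1.0]]
wrist_force: [0.4, -0.6, 0.3]
gripper_width: 0.0856
finger_force: 0.0
shift [-0.001  -0.0009  0.005 ] turn [  0.4386  -0.1566 -71.6547] at [ 0.5055 -0.1572  0.135 ] F [ 0.4205 -0.5998  0.3088] w 0.0856 ff 0.0 q6 55.7 t 12.85
now stand -0.10380364480129153 0.03345779188624022 F stand 0.4799365841317529 -0.5533914954174605
```

```bash
python3 -m crank '[[1,0,0,0,0,0,-10],[1,0,0,0,0,0,-20],[1,0,0,0,0,0,-30],[1,0,0,0,0,0,-40],[1,0,0,0,0,0,-50],[1,0,0,0,0,0,-60],[1,0,0,0,0,0,-68],[1,0,0,0,0,0,-72],[1,0,0,0,0,0,-72],[1,0,0,0,0,0,-72]]'
python3 - <<'E'
from h import *
im=optics.read_camera("wrist");c=optics.get_calibration("wrist");cv2.imwrite("pics/w6.png",im[:,:,::-1])
go(.5039,-.157,.012,84.1)
hsv=cv2.cvtColor(im,cv2.COLOR_RGB2HSV);m=(hsv[...,0]>45)&(hsv[...,0]<80)&(hsv[...,1]>110)
print("board",cv2.minAreaRect((ray(c,biggest(m),.048)*1000).astype(np.float32)))
E
```

```text
t: 14.1
eef_pos: [0.5027, -0.1562, 0.1313]
eef_rot: [[0.104, 0.995, -0.0], [0.995, -0.104, 0.0], [0.0, -0.0, -1.0]]
wrist_force: [0.1, -0.4, -0.4]
gripper_width: 0.0855
finger_force: 0.0
shift [-0.0007  0.0013  0.1194] turn [-0.0137 -0.0038 -0.0334] at [ 0.5027 -0.1562  0.1314] F [-0.6246 -0.8365 -0.3172] w 0.0852 ff 0.0 q6 -15.9 t 14.15
board ((508.0384216308594, -161.36773681640625), (42.8805046081543, 42.34357833862305), 85.3521499633789)
```

View pics/w6.png

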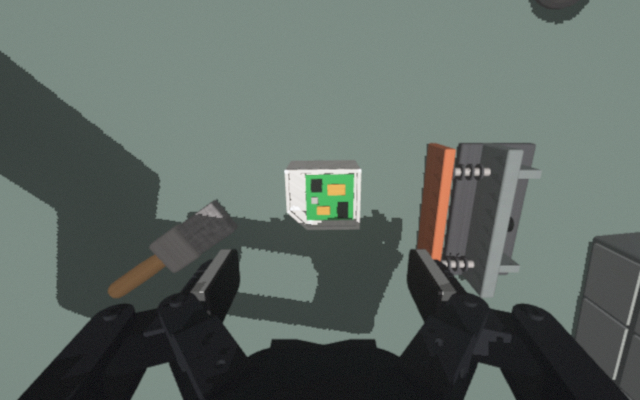

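The housing is at (323,195), as expected, with the fingers straddling its 68 mm direction. Descend and grip.

```bash
python3 -m crank '[[1,-0.001,0.001,0.04,0,0,0],[1,-0.001,0.001,0.08,0,0,0],[1,-0.001,0.001,0.108,0,0,0],[1,-0.001,0.001,0.118,0,0,0],[1,-0.001,0.001,0.118,0,0,0],[0.4,-0.001,0.001,0.118,0,0,0],[0.2,-0.001,0.001,0.118,0,0,0],[-0.2,-0.001,0.001,0.118,0,0,0],[-1,-0.001,0.001,0.118,0,0,0],[-1,-0.001,0.001,0.118,0,0,0]]' 40
python3 -m crank '[[-1,0,0,0,0,0,0],[-1,0,0,0,0,0,0],[-1,0,0,0,0,0,0],[-1,0,0,-0.002,0,0,0],[-1,0,0,-0.004,0,0,0],[-1,0,0,-0.004,0,0,6],[-1,0,0,-0.004,0,0,14],[-1,0,0,-0.004,0,0,23],[-1,0,0,-0.004,0,0,32],[-1,0,0,-0.004,0,0,41]]' 40
python3 - <<'E'
from h import *
st(-.10,.042,.015)
E
```

```text
t: 15.4
eef_pos: [0.5074, -0.159, 0.0182]
eef_rot: [[0.102, 0.995, 0.009], [0.995, -0.102, -0.004], [-0.003, 0.009, -1.0]]
wrist_force: [-5.9, 1.4, 23.4]
gripper_width: 0.0003
finger_force: 10.8
t: 16.65
eef_pos: [0.5044, -0.1576, 0.0183]
eef_rot: [[0.733, 0.68, 0.001], [0.68, -0.733, -0.001], [0.001, 0.001, -1.0]]
wrist_force: [-0.5, -0.2, 6.7]
gripper_width: 0.0002
finger_force: 3.1
shift [ 0.01   -0.0023  0.0033] turn [ 0.0564 -0.0668 48.7303] at [ 0.5044 -0.1576  0.0183] F [-0.4978 -0.2163  6.6787] w 0.0002 ff 3.1 q6 25.2 t 16.65
now stand -0.10486596577496629 0.033027288241420455 F stand -0.47297246365715934 -0.2662796420252096
```

The fingers shut on nothing, so I need to look.

```bash
python3 - <<'E'
from h import *
im=optics.read_camera("wrist");t=optics.read_camera("top");s=optics.read_camera("scene")
o=np.hstack([cv2.resize(im,(400,250)),cv2.resize(t[135:260,255:455],(400,250),interpolation=cv2.INTER_CUBIC)])
o=np.vstack([o,cv2.resize(s[140:240,180:420],(800,333),interpolation=cv2.INTER_CUBIC)]);cv2.imwrite("pics/d7.png",o[:,:,::-1])
E
```

```text
(no output)
```

View pics/d7.png

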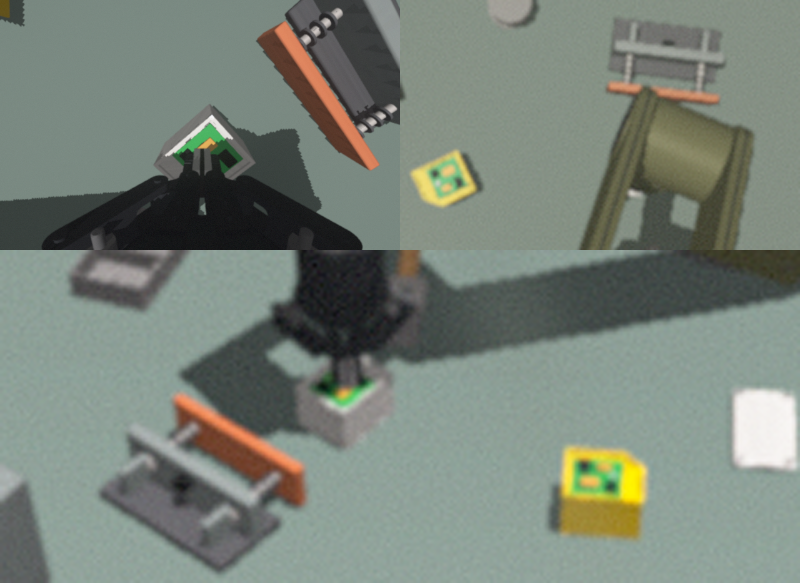

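```bash
python3 -m crank '[[-1,0,0,-0.004,0,0,0],[-1,0,0,-0.008,0,0,0],[-1,0,0,-0.012,0,0,0],[-1,0,0,-0.016,0,0,0],[-1,0,0,-0.016,0,0,0],[-1,0,0,-0.016,0,0,0],[-1,0,0,-0.016,0,0,0],[-1,0,0,-0.016,0,0,0],[-1,0,0,-0.016,0,0,0],[-1,0,0,-0.016,0,0,0]]'
python3 - <<'E'
from h import *
c=optics.get_calibration("wrist");im=optics.read_camera("wrist");np.save("pics/w8.npy",im);cv2.imwrite("pics/w8.png",im[100:360,200:460,::-1])
s=status.read_state();p=np.array(s["eef_pos"]);print(p,s["wrist_force"])
M=np.array(c["mtx"]);T=np.array(c["camera_from_world"])
for z in(0,.02,.04):
    q=M@(T@np.r_[p+[0,0,z],1])[:3];print("TCP+z",z,"px",q[:2]/q[2])
hsv=cv2.cvtColor(im,cv2.COLOR_RGB2HSV);m=(hsv[...,0]>45)&(hsv[...,0]<80)&(hsv[...,1]>110)
k=biggest(m);print(k.min(0),k.max(0))
E
```

```text
t: 18.05
eef_pos: [0.5037, -0.1573, 0.0334]
eef_rot: [[0.73, 0.684, -0.0], [0.684, -0.73, 0.0], [-0.0, -0.0, -1.0]]
wrist_force: [0.1, 0.1, 0.3]
gripper_width: -0.0002
finger_force: 0.0
[ 0.5037 -0.1573  0.0335] [ 0.1998  0.5918 -0.5419]
TCP+z 0 px [321.5126 230.1365]
TCP+z 0.02 px [321.3613 244.3439]
TCP+z 0.04 px [321.1708 262.2366]
[282 190] [382 264]
```

View pics/w8.png

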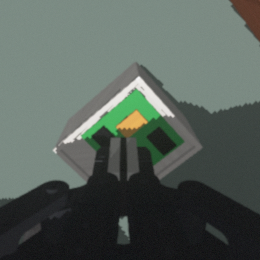

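```bash
python3 - <<'E'
from h import *
c=optics.get_calibration("wrist");im=np.load("pics/w8.npy")
# top outline corners read from crop (offset 200,100): left, top, right
P=np.array([[56,151],[138,82],[200,146]])+[200,100]
w=ray(c,P,.048);print(w,np.linalg.norm(w[0]-w[1]),np.linalg.norm(w[1]-w[2]))
d=w[1]-w[2];print("far edge dirs",np.degrees(np.arctan2(*(w[0]-w[1])[::-1])),np.degrees(np.arctan2(*(w[2]-w[1])[::-1])))
hsv=cv2.cvtColor(im,cv2.COLOR_RGB2HSV);m=(hsv[...,0]>45)&(hsv[...,0]<80)&(hsv[...,1]>110)
k=np.argwhere(m)[:,::-1];k=k[(k[:,0]>250)&(k[:,0]<400)];h=cv2.convexHull(k.astype(np.int32))[:,0]
print("board",cv2.minAreaRect((ray(c,h,.048)*1000).astype(np.float32)))
t=optics.read_camera("top");cv2.imwrite("pics/t8.png",t[:,:,::-1])
E
```

```text
[[ 0.4717 -0.1335]
 [ 0.536  -0.1398]
 [ 0.5329 -0.1942]] 0.06467391603402446 0.054490382242207244
far edge dirs 174.3994129091752 -93.24920628639414
board ((509.1668701171875, -161.19711303710938), (43.32758712768555, 43.36590576171875), 85.18191528320312)
```

The housing has not moved, but the fingers have gone through its walls. I'll back out upward, open above it, turn back and retry with a gentle, limited closing.

```bash
python3 -m crank '[[-1,0,0,-0.01,0,0,0],[-1,0,0,-0.03,0,0,0],[-1,0,0,-0.06,0,0,0],[1,0,0,-0.1,0,0,0],[1,0,0,-0.1,0,0,-10],[1,0,0,-0.1,0,0,-20],[1,0,0,-0.1,0,0,-30],[1,0,0,-0.1,0,0,-38],[1,0,0,-0.1,0,0,-41],[1,0,0,-0.1,0,0,-41]]' 25
python3 - <<'E'
from h import *
go(.5035,-.158,.010,84.5)
c=optics.get_calibration("wrist");im=optics.read_camera("wrist")
M=np.array(c["mtx"]);T=np.array(c["camera_from_world"]);S=4
g=cv2.resize(im,None,fx=S,fy=S,interpolation=cv2.INTER_CUBIC).astype(int)
hsv=cv2.cvtColor(g.clip(0,255).astype(np.uint8),cv2.COLOR_RGB2HSV)
m=((hsv[...,2]>170)&(hsv[...,1]<60))|((hsv[...,0]>45)&(hsv[...,0]<80)&(hsv[...,1]>110));m[:120*S]=0;m[245*S:]=0;m[:,:270*S]=0;m[:,380*S:]=0
k=(cv2.convexHull(biggest(m))[:,0]+.5)/S-.5
print(cv2.minAreaRect((ray(c,k,.048)*1000).astype(np.float32)),k.min(0),k.max(0))
print("mid finger px",[ (M@(T@np.r_[.5035,-.158,.0+z,1])[:3]) for z in (.03,)])
E
```

```text
t: 19.4
eef_pos: [0.5038, -0.1573, 0.1341]
eef_rot: [[0.103, 0.995, 0.001], [0.995, -0.103, -0.0], [-0.0, 0.001, -1.0]]
wrist_force: [-0.5, -0.3, 0.6]
gripper_width: 0.0856
finger_force: 0.0
shift [-0.0007 -0.0003  0.1241] turn [ 0.0404  0.0094 -0.4123] at [ 0.5038 -0.1573  0.1341] F [-0.4839 -0.292   0.5688] w 0.0856 ff 0.0 q6 -16.0 t 19.4
((508.5058288574219, -161.50502014160156), (43.233917236328125, 43.17904281616211), 84.57640075683594) [304.375 172.375] [351.625 216.875]
mid finger px [array([91.8271, 53.2777,  0.2848])]
```

```bash
python3 -m crank '[[1,-0.001,0.001,0.03,0,0,0],[1,-0.001,-0.001,0.06,0,0,0],[1,-0.001,-0.001,0.09,0,0,0],[1,-0.001,-0.001,0.11,0,0,0],[1,-0.001,-0.001,0.122,0,0,0],[1,-0.001,-0.001,0.122,0,0,0],[0.75,-0.001,-0.001,0.122,0,0,0],[0.65,-0.001,-0.001,0.122,0,0,0],[0.6,-0.001,-0.001,0.122,0,0,0],[0.55,-0.001,-0.001,0.122,0,0,0]]' 25
python3 - <<'E'
from h import *
im=optics.read_camera("wrist");cv2.imwrite("pics/w9.png",im[:,:,::-1]);go(.5035,-.158,.012,84.1)
E
```

```text
t: 20.7
eef_pos: [0.5028, -0.1583, 0.0119]
eef_rot: [[0.102, 0.995, 0.001], [0.995, -0.102, -0.0], [-0.0, 0.001, -1.0]]
wrist_force: [0.2, 0.2, 0.5]
gripper_width: 0.0661
finger_force: 0.0
shift [ 0.0004  0.0008 -0.0002] turn [0.0236 0.0059 0.021 ] at [ 0.5027 -0.1583  0.0118] F [-0.0057  0.1071  0.4613] w 0.0661 ff 0.0 q6 -16.2 t 20.75
```

View pics/w9.png

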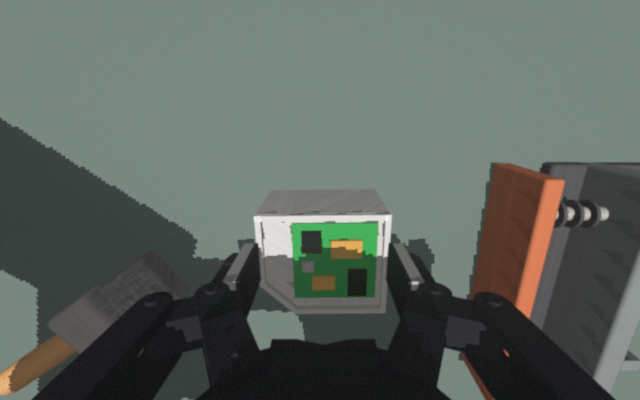

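That view shows the housing squarely between the pads at (322,260). It also takes me to 12 pictures, over the limit of 10, so from here I'll work from numbers only. Close a bit further.

```bash
python3 -m crank '[[0.52,0,0,0,0,0,0],[0.5,0,0,0,0,0,0],[0.48,0,0,0,0,0,0],[0.46,0,0,0,0,0,0],[0.44,0,0,0,0,0,0],[0.42,0,0,0,0,0,0],[0.4,0,0,0,0,0,0],[0.4,0,0,0,0,0,0],[0.4,0,0,0,0,0,0],[0.4,0,0,0,0,0,0]]' 30
```

```text
t: 22.0
eef_pos: [0.503, -0.1585, 0.0131]
eef_rot: [[0.102, 0.995, 0.001], [0.995, -0.102, -0.001], [-0.001, 0.001, -1.0]]
wrist_force: [-3.6, 1.1, 14.6]
gripper_width: 0.0601
finger_force: 7.1
```

```bash
python3 -m crank '[[0.5,0,0,0,0,0,0],[0.6,0,0,0,0,0,0],[0.75,0,0,0,0,0,0],[0.85,0,0,0,0,0,0],[0.85,0,0,0.003,0,0,0],[0.85,0,0,0.006,0,0,0],[0.85,0,0,0.009,0,0,0],[0.7,0,0,0.009,0,0,0],[0.62,0,0,0.009,0,0,0],[0.58,0,0,0.009,0,0,0]]' 25
python3 - <<'E'
from h import *
c=optics.get_calibration("wrist");im=optics.read_camera("wrist")
go(.5035,-.158,.005,84.1)
def board():
    hsv=cv2.cvtColor(im,cv2.COLOR_RGB2HSV);m=(hsv[...,0]>45)&(hsv[...,0]<80)&(hsv[...,1]>110)
    print("board",cv2.minAreaRect((ray(c,biggest(m),.048)*1000).astype(np.float32)))
board()
# rim rows: left/right rim columns along row 250
print([im[250,u].tolist() for u in range(240,280,3)]);print([im[250,u].tolist() for u in range(376,412,3)])
E
```

```text
t: 23.25
eef_pos: [0.5027, -0.1583, 0.0027]
eef_rot: [[0.102, 0.995, 0.0], [0.995, -0.102, -0.0], [-0.0, 0.0, -1.0]]
wrist_force: [-0.8, -0.0, 0.1]
gripper_width: 0.0678
finger_force: 12.1
shift [ 0.0003  0.0008 -0.0023] turn [0.0136 0.0032 0.0287] at [ 0.5027 -0.1582  0.0027] F [-0.4566  0.6366  1.7854] w 0.0677 ff 12.1 q6 -16.2 t 23.3
board ((508.5703430175781, -160.90394592285156), (43.179344177246094, 43.02779006958008), 84.71333312988281)
[[102, 104, 102], [104, 104, 103], [105, 106, 104], [70, 72, 69], [181, 177, 174], [224, 221, 218], [154, 151, 148], [220, 216, 211], [220, 218, 212], [222, 219, 214], [225, 222, 217], [225, 222, 219], [223, 220, 216], [220, 216, 212]]
[[70, 173, 93], [76, 175, 96], [215, 212, 206], [215, 211, 206], [187, 184, 179], [224, 221, 217], [152, 150, 145], [72, 75, 71], [103, 104, 103], [105, 107, 105], [101, 103, 99], [67, 77, 71]]
```

Going lower makes real contact: width 67.8 mm with 12 N on the pads. Tighten.

```bash
python3 -m crank '[[0.56,0,0,0,0,0,0],[0.54,0,0,0,0,0,0],[0.52,0,0,0,0,0,0],[0.5,0,0,0,0,0,0],[0.5,0,0,0,0,0,0],[0.5,0,0,0,0,0,0],[0.5,0,0,0,0,0,0],[0.5,0,0,0,0,0,0],[0.5,0,0,0,0,0,0],[0.5,0,0,0,0,0,0]]' 40
```

```text
t: 24.55
eef_pos: [0.5027, -0.1582, 0.003]
eef_rot: [[0.102, 0.995, 0.0], [0.995, -0.102, -0.0], [-0.0, 0.0, -1.0]]
wrist_force: [-1.1, 1.6, 4.5]
gripper_width: 0.0667
finger_force: 43.5
```

```bash
python3 -m crank '[[0.5,0,0,-0.002,0,0,0],[0.5,0,0,-0.004,0,0,0],[0.5,0,0,-0.005,0,0,0],[0.5,0,0,-0.005,0,0,3],[0.5,0,0,-0.005,0,0,8],[0.5,0,0,-0.005,0,0,14],[0.5,0,0,-0.005,0,0,20],[0.5,0,0,-0.005,0,0,26],[0.5,0,0,-0.005,0,0,32],[0.5,0,0,-0.005,0,0,38]]'
python3 - <<'E'
from h import *
st(-.1,.042,.008)
c=optics.get_calibration("wrist");im=optics.read_camera("wrist")
hsv=cv2.cvtColor(im,cv2.COLOR_RGB2HSV);m=(hsv[...,0]>45)&(hsv[...,0]<80)&(hsv[...,1]>110)
print("board",cv2.minAreaRect((ray(c,biggest(m),.052)*1000).astype(np.float32)))
E
```

```text
t: 25.8
eef_pos: [0.5025, -0.1582, 0.0073]
eef_rot: [[0.696, 0.718, -0.0], [0.718, -0.696, 0.0], [-0.0, -0.0, -1.0]]
wrist_force: [-0.1, 0.3, -3.0]
gripper_width: 0.0666
finger_force: 45.4
shift [ 0.0118 -0.0008 -0.0007] turn [-0.0137  0.0162 51.8226] at [ 0.5025 -0.1582  0.0073] F [-0.1166  0.2999 -2.9523] w 0.0666 ff 45.42 q6 22.0 t 25.8
now stand -0.10669425362351649 0.03220243706429471 F stand -0.14684724636092655 0.2863152986251203
board ((506.0902404785156, -164.15838623046875), (43.55228042602539, 43.24705123901367), 46.56041717529297)
```

It holds and turns with the tool. Finish the turn and go to the bar's left end.

```bash
python3 -m crank '[[0.5,0,0,0,0,0,9],[0.5,0,0,0,0,0,18],[0.5,0,0,0,0,0,27],[0.5,0,0,0,0,0,36],[0.5,0,0,0,0,0,44],[0.5,0,0,0,0,0,50],[0.5,0,0,0,0,0,51.8],[0.5,0,0,0,0,0,51.8],[0.5,0,0,0,0,0,51.8],[0.5,0,0,0,0,0,51.8]]'
python3 - <<'E'
from h import *
st(-.045,.040,.008)
E
```

```text
t: 27.1
eef_pos: [0.5026, -0.1582, 0.0075]
eef_rot: [[0.995, -0.098, 0.0], [-0.098, -0.995, 0.0], [0.0, -0.0, -1.0]]
wrist_force: [0.2, 0.8, -2.9]
gripper_width: 0.0667
finger_force: 45.4
shift [ 0.0616 -0.0075 -0.0005] turn [-0.001  -0.0002  0.2654] at [ 0.5026 -0.1582  0.0075] F [ 0.1639  0.8038 -2.9478] w 0.0667 ff 45.42 q6 73.6 t 27.1
now stand -0.10654992445304251 0.03219745290906946 F stand 0.08044238380748879 0.8163535781488932
```

```bash
python3 -m crank '[[0.5,0.008,-0.002,0,0,0,0],[0.5,0.02,-0.004,0,0,0,0],[0.5,0.035,-0.006,0,0,0,0],[0.5,0.048,-0.0075,0,0,0,0.3],[0.5,0.056,-0.0075,0,0,0,0.3],[0.5,0.0615,-0.0075,0,0,0,0.3],[0.5,0.0615,-0.0075,0,0,0,0.3],[0.5,0.0615,-0.0075,0,0,0,0.3],[0.5,0.0615,-0.0075,0,0,0,0.3],[0.5,0.0615,-0.0075,0,0,0,0.3]]'
python3 - <<'E'
from h import *
c=optics.get_calibration("wrist");im=optics.read_camera("wrist");np.save("pics/w10.npy",im)
st(-.019,.040,.008)
hsv=cv2.cvtColor(im,cv2.COLOR_RGB2HSV);m=(hsv[...,0]>45)&(hsv[...,0]<80)&(hsv[...,1]>110)
b=cv2.minAreaRect(((ray(c,biggest(m),.052)-O)@np.c_[E_,F_]*1000).astype(np.float32));print("board stand",b)
for u in(290,322,350):
    col=im[:,u].astype(int)
    print(u,[(v,col[v].tolist()) for v in range(150,226,4)])
E
```

```text
t: 28.35
eef_pos: [0.5642, -0.1569, 0.0076]
eef_rot: [[0.995, -0.104, -0.0], [-0.104, -0.995, 0.0], [-0.0, -0.0, -1.0]]
wrist_force: [0.1, 0.6, -3.0]
gripper_width: 0.0668
finger_force: 45.4
shift [ 0.0263 -0.0002 -0.0004] turn [-0.0004  0.0047 -0.0854] at [ 0.5643 -0.1569  0.0076] F [ 0.596  -0.0896 -3.225 ] w 0.0668 ff 45.42 q6 76.3 t 28.4
now stand -0.04530679386680927 0.039877161612885355 F stand 0.6020341210199935 -0.02785559557014635
board stand ((-46.37837219238281, 32.97126007080078), (43.204124450683594, 43.498313903808594), 0.566717803478241)
290 [(150, [105, 68, 53]), (154, [104, 68, 53]), (158, [178, 109, 80]), (162, [252, 178, 126]), (166, [251, 175, 125]), (170, [249, 172, 121]), (174, [246, 163, 116]), (178, [183, 127, 105]), (182, [140, 151, 143]), (186, [105, 110, 102]), (190, [79, 78, 73]), (194, [100, 93, 90]), (198, [107, 100, 97]), (202, [106, 100, 98]), (206, [108, 103, 99]), (210, [107, 102, 99]), (214, [105, 100, 97]), (218, [103, 99, 97]), (222, [176, 172, 168])]
322 [(150, [104, 65, 49]), (154, [103, 65, 51]), (158, [174, 106, 76]), (162, [250, 170, 120]), (166, [250, 170, 121]), (170, [248, 168, 118]), (174, [245, 159, 113]), (178, [183, 128, 105]), (182, [138, 150, 140]), (186, [86, 85, 80]), (190, [81, 79, 73]), (194, [107, 100, 97]), (198, [105, 99, 96]), (202, [102, 96, 92]), (206, [106, 99, 97]), (210, [107, 103, 101]), (214, [103, 98, 96]), (218, [98, 96, 94]), (222, [113, 108, 106])]
350 [(150, [103, 65, 50]), (154, [100, 62, 49]), (158, [175, 106, 76]), (162, [249, 168, 118]), (166, [248, 167, 116]), (170, [247, 163, 117]), (174, [243, 158, 110]), (178, [171, 107, 79]), (182, [79, 78, 74]), (186, [76, 75, 71]), (190, [76, 75, 71]), (194, [101, 97, 91]), (198, [107, 100, 98]), (202, [103, 96, 94]), (206, [100, 96, 93]), (210, [100, 94, 90]), (214, [98, 93, 92]), (218, [102, 98, 95]), (222, [112, 109, 105])]
```

The face is about 20.5 mm short of the bar and square to it, so advance 26 mm.

```bash
python3 -m crank '[[0.5,0.008,0,0,0,0,0],[0.5,0.014,0,0,0,0,0],[0.5,0.018,0,0,0,0,0],[0.5,0.021,0,0,0,0,0],[0.5,0.023,0,0,0,0,0],[0.5,0.025,0,0,0,0,0],[0.5,0.026,0,0,0,0,0],[0.5,0.026,0,0,0,0,0],[0.5,0.026,0,0,0,0,0],[0.5,0.026,0,0,0,0,0]]'
cat > chk.py <<'E'
from h import *
import sys
c=optics.get_calibration("wrist");im=optics.read_camera("wrist");st(-.10,.03,.008)
for u in map(int,sys.argv[1:]):
    col=im[:,u].astype(int);hits=[v for v in range(100,260) if col[v,0]-col[v,2]>40 and col[v,0]>1.35*col[v,1]]
    p=ray(c,[[u,hits[-1]+.5]],.048)[0];print("bar front",(p-O)@E_,(p-O)@F_)
hsv=cv2.cvtColor(im,cv2.COLOR_RGB2HSV);m=(hsv[...,0]>45)&(hsv[...,0]<80)&(hsv[...,1]>110)
print("board stand",cv2.minAreaRect(((ray(c,biggest(m),.052)-O)@np.c_[E_,F_]*1000).astype(np.float32)))
E
python3 chk.py 322 450 520
```

```text
t: 29.65
eef_pos: [0.5898, -0.1594, 0.0073]
eef_rot: [[0.995, -0.104, -0.001], [-0.104, -0.995, 0.0], [-0.001, -0.0, -1.0]]
wrist_force: [-3.6, 0.6, -1.8]
gripper_width: 0.0666
finger_force: 45.4
shift [-0.0803  0.0101 -0.0006] turn [-0.0121  0.0524 -0.079 ] at [ 0.5899 -0.1594  0.0073] F [-4.7729 -0.7327 -2.2143] w 0.0669 ff 45.41 q6 76.9 t 29.7
now stand -0.01963937591718086 0.03999942402036955 F stand -4.6722622469105985 -1.2194411148770739
bar front 0.006586761598724006 0.03922855055455189
bar front 0.0064293620178489125 -0.022271451988263195
bar front 0.0063432468626967095 -0.055918824054866804
board stand ((-20.464847564697266, 33.05405807495117), (43.20393753051758, 43.452945709228516), 0.5172433853149414)
```

The bar is in about 6.4 mm. Sweep right.

```bash
python3 -m crank '[[0.5,0,0.005,0,0,0,0],[0.5,0,0.013,0,0,0,0],[0.5,0,0.021,0,0,0,0],[0.5,0,0.029,0,0,0,0],[0.5,0,0.036,0,0,0,0],[0.5,0,0.043,0,0,0,0],[0.5,0,0.05,0,0,0,0],[0.5,0,0.058,0,0,0,0],[0.5,0,0.066,0,0,0,0],[0.5,0,0.072,0,0,0,0]]'
python3 -m crank '[[0.5,0,0.004,0,0,0,0],[0.5,0,0.007,0,0,0,0],[0.5,0,0.009,0,0,0,0],[0.5,0,0.009,0,0,0,0],[0.5,0,0.009,0,0,0,0],[0.5,0,0.009,0,0,0,0],[0.5,0,0.009,0,0,0,0],[0.5,0,0.009,0,0,0,0],[0.5,0,0.009,0,0,0,0],[0.5,0,0.009,0,0,0,0]]'
python3 chk.py 200 300
```

```text
t: 30.95
eef_pos: [0.5828, -0.2318, 0.0075]
eef_rot: [[0.995, -0.104, -0.0], [-0.104, -0.995, -0.0], [-0.0, 0.0, -1.0]]
wrist_force: [-4.5, 1.7, -2.9]
gripper_width: 0.0666
finger_force: 45.4
t: 32.2
eef_pos: [0.582, -0.2404, 0.0076]
eef_rot: [[0.995, -0.104, 0.0], [-0.104, -0.995, -0.0], [0.0, 0.0, -1.0]]
wrist_force: [-4.7, -1.4, -2.8]
gripper_width: 0.067
finger_force: 45.3
shift [-0.081  -0.0712 -0.0005] turn [ 0.0209 -0.0114 -0.0772] at [ 0.582  -0.2404  0.0076] F [-5.0253 -1.5259 -3.9048] w 0.0667 ff 45.33 q6 69.7 t 32.25
now stand -0.019130590481416777 -0.041358163776267526 F stand -4.841870598630667 -2.034343267946818
bar front 0.006629434011781234 0.016683479832166673
bar front 0.006499452872624689 -0.031473958916555425
board stand ((-20.12175178527832, -48.26713562011719), (43.270469665527344, 43.53220748901367), 0.5077403783798218)
```

The wide sweep is complete. Back off, lift and carry to the pad.

```bash
python3 -m crank '[[0.5,-0.01,0,0,0,0,0],[0.5,-0.03,0,0,0,0,0],[0.5,-0.055,0,0,0,0,0],[0.5,-0.072,0,-0.01,0,0,0],[0.5,-0.08,0,-0.03,0,0,0],[0.5,-0.08,0,-0.06,0,0,0],[0.5,-0.08,0,-0.09,0,0,0],[0.5,-0.08,0,-0.112,0,0,0],[0.5,-0.08,0,-0.115,0,0,0],[0.5,-0.08,0,-0.115,0,0,0]]'
python3 - <<'E'
from h import *
go(.643,.243,.12,-6)
# pad check in the original top picture, looser threshold
im=np.load("pics/top0.npy");c=optics.get_calibration("top")
for th in(55,70,80):
    v=im.max(2)<th;m=np.zeros_like(v);m[130:205,185:265]=v[130:205,185:265]
    print(th,cv2.minAreaRect((ray(c,biggest(m),.006)*1000).astype(np.float32)))
E
```

```text
t: 33.5
eef_pos: [0.5029, -0.2319, 0.1232]
eef_rot: [[0.995, -0.104, 0.002], [-0.104, -0.995, -0.001], [0.002, 0.001, -1.0]]
wrist_force: [0.4, -0.4, -2.1]
gripper_width: 0.0666
finger_force: 45.9
shift [ 0.0899 -0.4869  0.0031] turn [ 0.0332 -0.0994  0.0266] at [ 0.5029 -0.2319  0.1232] F [ 0.4047 -0.3504 -2.0723] w 0.0666 ff 45.9 q6 66.8 t 33.5
55 ((645.3169555664062, 294.8807678222656), (5.685290813446045, 2.787978410720825), 1.9790745973587036)
70 ((639.0480346679688, 243.8734130859375), (133.6572723388672, 134.6080322265625), 20.269311904907227)
80 ((638.9051513671875, 243.50704956054688), (135.80865478515625, 136.1016082763672), 20.637216567993164)
```

```bash
python3 -m crank '[[0.5,0.004,-0.02,0,0,0,0],[0.5,0.012,-0.065,0,0,0,0],[0.5,0.022,-0.12,0,0,0,0],[0.5,0.032,-0.175,0,0,0,0],[0.5,0.043,-0.23,0,0,0,0],[0.5,0.053,-0.285,0,0,0,0],[0.5,0.063,-0.34,0,0,0,0],[0.5,0.073,-0.395,0,0,0,0],[0.5,0.082,-0.44,0,0,0,0],[0.5,0.087,-0.47,0,0,0,0]]'
python3 -m crank '[[0.5,0.003,-0.012,0,0,0,0],[0.5,0.003,-0.016,0,0,0,0],[0.5,0.003,-0.016,0,0,0,0],[0.5,0.003,-0.016,0.03,0,0,0],[0.5,0.003,-0.016,0.06,0,0,0],[0.5,0.003,-0.016,0.075,0,0,0],[0.5,0.003,-0.016,0.085,0,0,0],[0.5,0.003,-0.016,0.09,0,0,0],[0.5,0.003,-0.016,0.09,0,0,0],[0.5,0.003,-0.016,0.09,0,0,0]]'
python3 - <<'E'
from h import *
go(.643,.243,.009,-6)
c=optics.get_calibration("wrist");im=optics.read_camera("wrist");cv2.imwrite("pics/w11.png",im[:,:,::-1])
m=im.max(2)<50;hsv=cv2.cvtColor(im,cv2.COLOR_RGB2HSV);g=(hsv[...,0]>45)&(hsv[...,0]<80)&(hsv[...,1]>110)
print("board",cv2.minAreaRect((ray(c,biggest(g),.077)*1000).astype(np.float32)))
E
```

```text
t: 34.75
eef_pos: [0.6369, 0.2304, 0.1207]
eef_rot: [[0.995, -0.102, -0.003], [-0.102, -0.995, 0.0], [-0.003, -0.0, -1.0]]
wrist_force: [0.6, 0.3, -3.0]
gripper_width: 0.0667
finger_force: 45.9
t: 36.0
eef_pos: [0.6432, 0.2425, 0.0334]
eef_rot: [[0.995, -0.104, 0.002], [-0.104, -0.995, 0.001], [0.002, -0.001, -1.0]]
wrist_force: [1.2, -0.8, -2.0]
gripper_width: 0.0666
finger_force: 45.9
shift [-0.0003 -0.0005  0.0244] turn [-0.0384 -0.0897  0.029 ] at [0.6432 0.2425 0.0334] F [ 1.2474 -0.7876 -1.9569] w 0.0666 ff 45.89 q6 113.1 t 36.0
board ((641.0159301757812, 235.64938354492188), (43.671119689941406, 43.63093948364258), 84.44054412841797)
```

```bash
python3 -m crank '[[0.5,0,0,0.008,0,0,0],[0.5,0,0,0.014,0,0,0],[0.5,0,0,0.018,0,0,0],[0.5,0,0,0.02,0,0,0],[0.5,0,0,0.021,0,0,0],[0.5,0,0,0.022,0,0,0],[0.5,0,0,0.023,0,0,0],[0.5,0,0,0.0235,0,0,0],[0.5,0,0,0.0235,0,0,0],[0.5,0,0,0.0235,0,0,0]]'
```

```text
t: 37.3
eef_pos: [0.6426, 0.2422, 0.0091]
eef_rot: [[0.995, -0.104, 0.0], [-0.104, -0.995, 0.0], [0.0, -0.0, -1.0]]
wrist_force: [-0.1, 0.5, -2.1]
gripper_width: 0.0666
finger_force: 46.0
```

```bash
python3 -m crank '[[0.5,0,0,0.0003,0,0,0],[0.5,0,0,0.0006,0,0,0],[0.5,0,0,0.0009,0,0,0],[0.5,0,0,0.0012,0,0,0],[0.5,0,0,0.0012,0,0,0],[0.5,0,0,0.0012,0,0,0],[0.5,0,0,0.0012,0,0,0],[0.5,0,0,0.0012,0,0,0],[0.5,0,0,0.0012,0,0,0],[0.5,0,0,0.0012,0,0,0]]'
```

```text
t: 38.55
eef_pos: [0.6426, 0.2422, 0.0091]
eef_rot: [[0.995, -0.104, 0.001], [-0.104, -0.995, 0.0], [0.001, -0.0, -1.0]]
wrist_force: [-2.9, -1.2, 6.4]
gripper_width: 0.0667
finger_force: 46.9
```

It is resting on the pad now: +6.4 N, and the tool no longer descends. Open gently, then rise.

```bash
python3 -m crank '[[0.55,0,0,-0.001,0,0,0],[0.6,0,0,-0.001,0,0,0],[0.7,0,0,-0.001,0,0,0],[0.85,0,0,-0.001,0,0,0],[1,0,0,-0.001,0,0,0],[1,0,0,-0.001,0,0,0],[1,0,0,-0.001,0,0,0],[1,0,0,-0.001,0,0,0],[1,0,0,-0.001,0,0,0],[1,0,0,-0.001,0,0,0]]'
python3 -m crank '[[1,0,0,-0.01,0,0,0],[1,0,0,-0.03,0,0,0],[1,0,0,-0.06,0,0,0],[1,0,0,-0.1,0,0,0],[1,0,0,-0.13,0,0,0],[1,0,0,-0.15,0,0,0],[1,0,0,-0.15,0,0,0],[1,0,0,-0.15,0,0,0],[1,0,0,-0.15,0,0,0],[1,0,0,-0.15,0,0,0]]'
python3 - <<'E'
from h import *
c=optics.get_calibration("wrist");im=optics.read_camera("wrist");cv2.imwrite("pics/w12.png",im[:,:,::-1])
hsv=cv2.cvtColor(im,cv2.COLOR_RGB2HSV);g=(hsv[...,0]>45)&(hsv[...,0]<80)&(hsv[...,1]>110)
print("board",cv2.minAreaRect((ray(c,biggest(g),.054)*1000).astype(np.float32)))
c=optics.get_calibration("scene");s=optics.read_camera("scene").astype(int);s0=np.load("pics/scene0.npy").astype(int)
hs=cv2.cvtColor(s.astype(np.uint8),cv2.COLOR_RGB2HSV);g=(hs[...,0]>45)&(hs[...,0]<75)&(hs[...,1]>130);g[:,:370]=0;g[:240]=0
k=biggest(g);print("scene board",k.min(0),k.max(0),ray(c,[k.mean(0)],.054))
for n,(u,v) in dict(spool=(287,257),bottle=(461,219),plate=(410,193),tray=(220,142),pot=(480,254),tweez=(473,299),brush=(301,150),yellow=(361,212),bar=(251,199)).items():
    print(n,np.abs(s-s0)[v-10:v+10,u-10:u+10].mean().round(1),end="; ")
E
```

```text
t: 39.8
eef_pos: [0.6425, 0.2422, 0.0088]
eef_rot: [[0.995, -0.104, 0.0], [-0.104, -0.995, -0.0], [0.0, 0.0, -1.0]]
wrist_force: [-0.2, 0.1, -0.3]
gripper_width: 0.0854
finger_force: 0.0
t: 41.05
eef_pos: [0.6419, 0.242, 0.1576]
eef_rot: [[0.995, -0.104, -0.002], [-0.104, -0.995, -0.001], [-0.002, 0.001, -1.0]]
wrist_force: [0.0, 0.3, 0.9]
gripper_width: 0.0853
finger_force: 0.0
board ((641.2429809570312, 235.18849182128906), (42.84873580932617, 41.84223937988281), 83.93665313720703)
scene board [377 258] [381 266] [[0.6352 0.2369]]
spool 2.7; bottle 2.8; plate 67.6; tray 2.7; pot 2.7; tweez 2.6; brush 2.5; yellow 54.6; bar 2.9;
```

The board rays put the housing about at the pad's centre, released. The plate and yellow block are probably just hidden by the arm. Handing in.

```bash
python3 -c "
from station import ctrl
print(ctrl.hand_in())"
```

```text
the job is handed in; nothing more can be done
None
```

Both faces were swept left to right along the bar at about 6.5 mm give, and the housing stands released within a few mm of the pad's centre; handed in at about 41 s, after one failed second grasp (redone) and 12 pictures viewed against the limit of 10, with the cover plate and yellow look-alike not checked at the end because their spots in the picture had changed, probably because the arm was over them.

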